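Nest the trays in the basket and shut its lid

TASK

Pack the two aluminium trays away in the rattan-look basket, working from the largest down: first set the bigger tray flat on the basket's floor, then the smaller tray flat inside the bigger one. Then fold the basket's lid fully shut, leaving the bottle, coaster and clothespins where they are.

Things in the scene. Friction and masses are not known exactly. Their poses are not given: they have to be found in the camera images.
- basket_in (a point): Centre of the inner floor of the fixed brown rattan-look basket, 5 mm above the glass shelf's top (itself 30 mm above the work surface). z up, x along its length, y towards the lid's hinge. Inside 160 (x) x 130 (y) x 95 mm deep, walls 6 mm. Both end walls (-x, +x) have a cut-out 90 mm wide at mid-width, leaving the wall 35 mm high there: room for fingers and tray grips.
- lid (a joint): Angle of the basket's flat lid, rad: 0 shut flat on the rim, 1.6 to 1.9 standing open at the start. The hinge is stiff: the lid stays wherever it is left, needs about 0.2 N m to turn and stops at 0. Lid 172 (along the hinge) x 142 x 6 mm thick; the small latch on its free edge is not used.
- lid_hinge (a point): Middle of the lid's hinge line, which runs along the basket's x on the upper outer edge of its +y side wall, 95 mm above the inner floor, level with the underside of the shut lid (the lid's upper, outer face is 6 mm off the hinge line).
- lid_edge (a point): Middle of the lid's free edge, 142 mm from the hinge line. Shut, it lies over the basket's -y side wall.
- big_tray_center (a point): Bigger open aluminium tray, 142 (x) x 112 (y) x 40 mm high, walls and floor 4 mm, about 0.12 kg. The point is its centre, 20 mm above its underside; z up, x along its length. A black upright grip stands on the rim of its -x end, towards the robot at the start. It fits the basket with 9 mm to spare on each side.
- big_tray_grip (a point): Centre of the bigger tray's grip: an upright plate 12 mm thick (tray's x), 40 mm wide (tray's y) and 36 mm tall, standing on the rim, its top 76 mm above the tray's underside. The point is at tray x = -73 mm, y = 0, 58 mm above the underside.
- small_tray_center (a point): Smaller open aluminium tray, 116 (x) x 86 (y) x 46 mm high, walls and floor 4 mm, about 0.08 kg. The point is its centre, 23 mm above its underside; z up, x along its length. A black upright grip stands on the rim of its +x end, away from the robot at the start. It fits the bigger tray with 9 mm to spare on each side.
- small_tray_grip (a point): Centre of the smaller tray's grip: upright plate 12 mm thick (tray's x), 40 mm wide (y), 34 mm tall, its top 80 mm above the tray's underside; at tray x = +60 mm, y = 0, 63 mm above the underside. It should end up opposite the bigger tray's grip: at the same end the two are in each other's way.
- spray_bottle: Black plastic trigger spray bottle, 68 mm across, 200 mm tall; origin at the centre of its underside. Leave alone.
- coaster: Round white ceramic coaster, 96 mm across, 8 mm thick; origin at the centre of its underside. Leave alone.
- clothespin1: White plastic clothespin lying flat, 78 x 18 x 11 mm; origin at the centre of its underside. Leave alone.
- clothespin2: A second clothespin like the first. Leave alone.

How it is judged:
By the outcome, as a careful person would: the job done as asked, in the order asked, and still so for the second after the job is handed in, with the robot touching nothing.
It also fails if it takes over 69 s, if anything falls off the work surface, if the arm or the gripper's body presses on something with over 40 N, if the wrist force passes 120 N, or if a joint passes its speed limit or range.

ROBOT

A 7-joint arm with a two-finger parallel gripper is mounted at the origin on the work surface. World frame = base frame: x ahead of the robot, y to its left, z up, the work surface at z = 0. Lengths are in m, angles in rad, forces in N, time in s.
With the tool pointing down it reaches from about 0.4 to 0.875 m from the base axis. Payload 19.3 kg.
Tool frame: the origin (TCP) lies at the very end of the fingers, on their centre line; the grasp point (between the pads) lies 19 mm behind it; z points along the fingers, y is the direction in which the jaws open and shut (so a half turn about z gives the same grasp; the last joint's range is limited). The gripper opens to 85 mm and grips with 20 to 120 N. Pads are 22 mm wide; open, the fingers measure 114 mm over their backs; the gripper's body (76 mm by 85 mm) begins 54 mm behind the grasp point. The pads swing forward as they close: fully open they stand 13 mm farther back than shut.
Start: joints at [1.061, 0.521, -0.036, 1.599, 0.021, 1.021, -0.113], TCP at [0.266, -0.566, 0.231] pointing down, gripper open.
Joint ranges: [-2.91, 2.91], [-0.3, 2.13], [-1.5, 1.42], [0.17, 2.43], [-1.26, 4.41], [0.16, 1.93], [-2.52, 2.52]. Speed limits (rad/s): [1.89, 1.89, 2.39, 2.39, 3.01, 3.01, 3.01].

INTERFACE

Orientations are given as [roll, pitch, yaw] about the fixed x, y, z axes, in that order (R = Rz(yaw) Ry(pitch) Rx(roll)).
In Python, from workcell import bot, vision, job_done gives the robot as it stands.
- The arm moves only by the tool arm_command, never from a script. Its arguments are lists of equal length, an entry for each row: "gripper": the finger opening in cm, from 0 to 8.54; "slide": the shift along the tool's x, y, z in cm, a list of three; "turn": the turn, a rotation vector about the tool's x, y, z in degrees, a list of three. A call has 1 to 5 rows; each row is the pose to reach, as a shift and turn from the pose commanded when the call began, along the tool's axes at that moment; what a row does not reach only later rows make up. A row lasts 1/8 s, in which the tool goes at most 62.5 mm and 10.7 degrees, less where a joint would pass 70% of its speed; a pose out of reach is approached as far as the arm can. A call with a gripper value outside its range is refused whole. The fingers move at their own pace and stop on an object; "force" is the grip in N (left out, the last holds). Time passes only in rows, so rows that repeat a pose let the fingers close. It gives the time, the measured TCP pose, the force and the opening at its end, in the units of the state.
- bot.observe(): the state, without advancing time (a new reading comes with each control period).
- vision.grab_frame(name): name is "scene" or "top"; returns the picture (480x640x3 uint8, blue, green, red); there is no depth.
- vision.camera_model(name): a dict with "mtx" (3x3 intrinsics, pixels), "T" (4x4, takes a point from camera to world coordinates). Camera axes: x right, y down, z forward; pixel columns grow to the right and rows downward; lengths in m; the calibration is good to about 2 mm. A picture is of the moment at which its call begins. camera_model takes no time and is no camera call.
- job_done(): hands the job in, once; it reports no verdict.
The state is a dict: "clock": time; "qpos": joint angles; "qd": joint speeds; "joint_efforts": joint torques, N m; "position": TCP position; "tool_rot": TCP orientation; "force": force on the tool from outside, world axes, zero at the start; "moment": the same for the moment, N m; "grip_width": finger opening in m.
Only numpy, scipy, OpenCV 4.12 (cv2) and the standard library are available. Lean on these libraries where they do the work, as an engineer would, in place of code of your own. Each camera call takes 0.05 s, during which the arm holds its last target. There are 200 camera calls.

## Working session

There is one attempt and no reset: what is moved stays moved. The work goes in short steps, Python scripts to look and compute and a tool call to move; the robot and the scene stay as the last step left them, time stands still between calls to the robot, and variables do not carry over. Pictures are saved under pics/ and viewed, about 8 in all and at most 12, crops included, and the job is handed in when it is done.

Besides the shell and the picture viewer there is one more tool, called after "Call:" in YAML: its name, and indented under it one key for each argument. arm_command: Moves the arm, as the interface text tells. Its arguments: {"type":"object","properties":{"gripper":{"type":"array","items":{"type":"number"}},"slide":{"type":"array","items":{"type":"array","items":{"type":"number"}}},"turn":{"type":"array","items":{"type":"array","items":{"type":"number"}}},"force":{"type":"number"}},"required":["gripper","slide","turn"]}

```bash
mkdir -p pics; ls; python3 - <<'E'
from workcell import bot, vision
import cv2,numpy as np
np.set_printoptions(precision=4,suppress=True)
s=bot.observe(); print(s)
for n in("scene","top"):
    cv2.imwrite(f"pics/{n}0.png",vision.grab_frame(n)); m=vision.camera_model(n); print(n,np.array(m["mtx"]),np.array(m["T"]))
E
```

```text
pics
{'clock': 0.0, 'qpos': array([ 1.0608,  0.522 , -0.0364,  1.6   ,  0.0212,  1.0212, -0.1128]), 'qd': array([ 0.0017, -0.0009,  0.0012,  0.0023,  0.0006, -0.    ,  0.0005]), 'joint_efforts': array([  0.0004, -92.7102,   1.9793, -36.9922,   0.0176,   0.0085,
         0.    ]), 'position': array([ 0.2659, -0.5652,  0.2307]), 'tool_rot': array([-3.1404,  0.0001,  0.4398]), 'force': array([ 0.5631, -0.4457, -0.5706]), 'moment': array([-0.0194,  0.0255, -0.0391]), 'grip_width': 0.08590997359451519}
scene [[528.7711   0.     320.428 ]
 [  0.     528.7711 240.2142]
 [  0.       0.       1.    ]] [[ 0.4207  0.5672 -0.708   1.258 ]
 [ 0.9069 -0.243   0.3441 -0.3139]
 [ 0.0231 -0.7869 -0.6167  0.7011]
 [ 0.      0.      0.      1.    ]]
top [[614.1558   0.     309.9468]
 [  0.     614.1558 229.7523]
 [  0.       0.       1.    ]] [[-0.0226 -0.9979  0.0612  0.5218]
 [-0.9997  0.0226 -0.0018  0.0346]
 [ 0.0004 -0.0612 -0.9981  1.2954]
 [ 0.      0.      0.      1.    ]]
```

View pics/scene0.png

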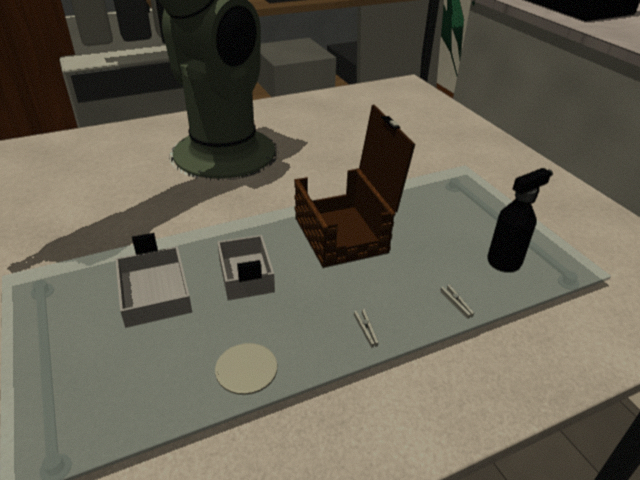

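View pics/top0.png

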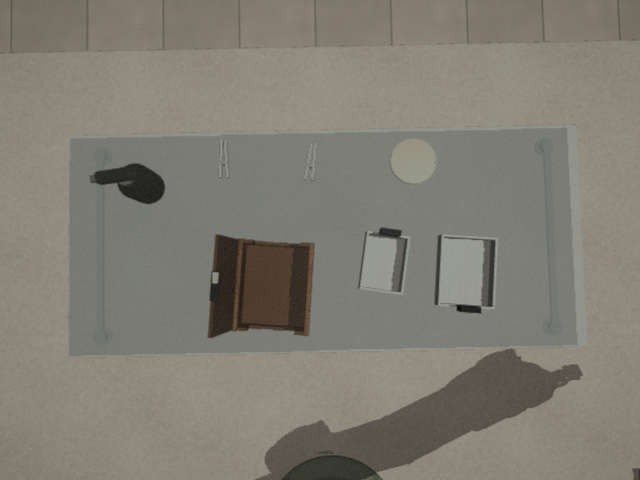

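```bash
python3 - <<'E'
import cv2
a=cv2.imread("pics/top0.png")
c1=cv2.resize(a[222:345,345:505],None,fx=5,fy=5,interpolation=cv2.INTER_CUBIC)[:600]
c1=cv2.convertScaleAbs(c1,alpha=1.2)
cv2.imwrite("pics/c1.png",c1)
c2=cv2.resize(a[225:345,200:330],None,fx=5,fy=5,interpolation=cv2.INTER_CUBIC)
cv2.imwrite("pics/c2.png",cv2.convertScaleAbs(c2,alpha=1.8))
E
```

```text
(no output)
```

View pics/c1.png

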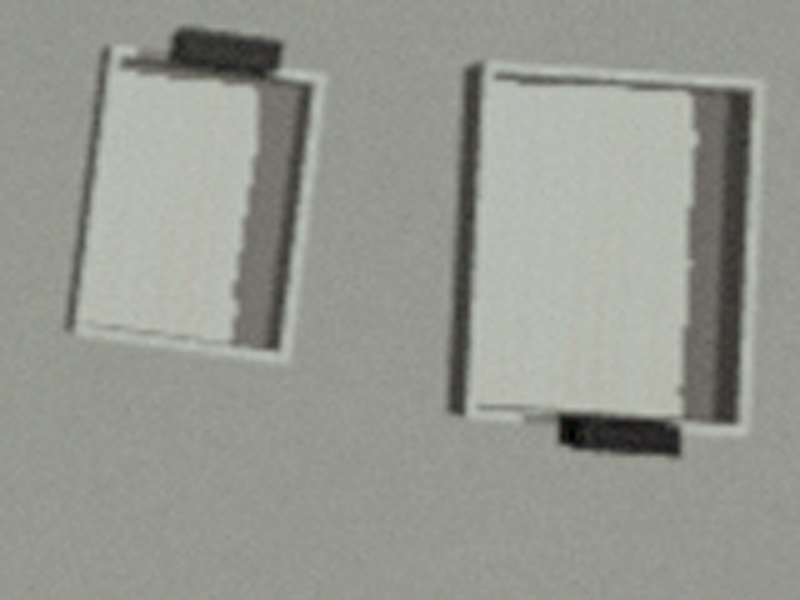

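View pics/c2.png

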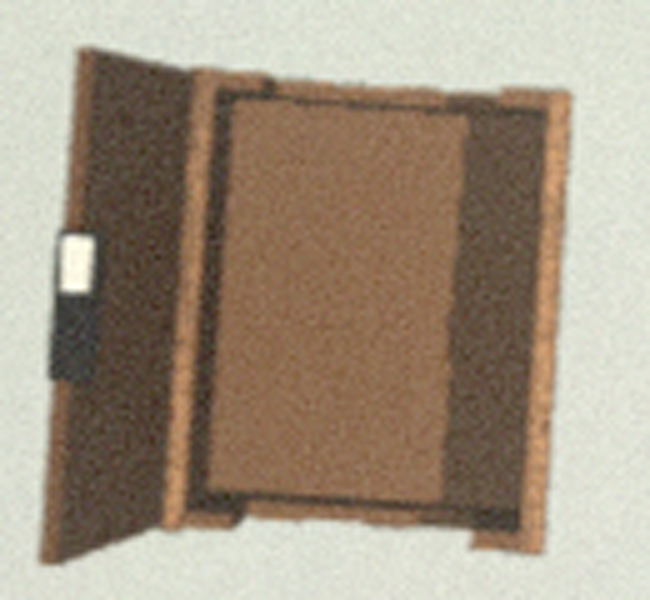

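```bash
cat > h.py <<'E'
import numpy as np
from scipy.optimize import least_squares
from workcell import bot, vision
np.set_printoptions(precision=4,suppress=True)
def proj(n,P):
    m=vision.camera_model(n);T=np.array(m["T"]);K=np.array(m["mtx"])
    c=(np.atleast_2d(P)-T[:3,3])@T[:3,:3]; p=c@K.T; return p[:,:2]/p[:,2:]
def place(x,y,yaw,L): # local pts -> world (z absolute)
    c,s=np.cos(yaw),np.sin(yaw); L=np.atleast_2d(L)
    return np.c_[x+c*L[:,0]-s*L[:,1],y+s*L[:,0]+c*L[:,1],L[:,2]]
def fit(n,px,L,x0):
    r=least_squares(lambda p:(proj(n,place(*p,L))-px).ravel(),x0); return r.x,r.fun.reshape(-1,2)
def rect(a,b,z): # order image TL(+x,+y),TR(+x,-y),BR(-x,-y),BL(-x,+y)
    return np.array([[a,b,z],[a,-b,z],[-a,-b,z],[-a,b,z]])
def un(px,x0,y0,f=5): return np.array([x0,y0])+(np.array(px)+.5)/f-.5
E
python3 - <<'E'
from h import *
for nm,px,L,o in [("small",[(110,48),(325,78),(288,360),(76,332)],rect(.058,.043,.076),(345,222)),
 ("big",[(485,64),(765,85),(745,433),(469,415)],rect(.071,.056,.07),(345,222)),
 ("basket",[(195,70),(572,92),(543,553),(163,527)],rect(.086,.071,.13),(200,225))]:
    p,r=fit("top",un(px,*o),L,[.5,0,0]); print(nm,p,np.abs(r).max())
    if nm=="basket":b=p
px=un([(82,48),(42,562)],200,225)
def res(q):
    t=q[0]; y=.071-.142*np.cos(t); z=.13+.142*np.sin(t)
    return (proj("top",place(*b,[[.086,y,z],[-.086,y,z]]))-px).ravel()
r=least_squares(res,[1.7]);print("lid",r.x,r.fun)
E
```

```text
small [ 0.5283 -0.114  -0.156 ] 0.8657416734118897
big [ 0.5069 -0.2799 -0.0911] 0.9013874535360742
basket [ 0.4873  0.1043 -0.0857] 0.5243232217736704
lid [1.7319] [-0.261  -0.1844  0.217   0.6158]
```

```bash
cat >> h.py <<'E'
from scipy.spatial.transform import Rotation as Ro
def go(*tg):
    s=bot.observe(); p=s["position"]; R=Ro.from_euler("xyz",s["tool_rot"])
    print("t",s["clock"],"tcp",p,"rot",s["tool_rot"],"F",s["force"],"w",s["grip_width"])
    for x,y,z,psi in tg:
        d=R.inv().apply(np.array([x,y,z])-p)*100
        w=(R.inv()*Ro.from_euler("xyz",[np.pi,0,psi])).as_rotvec(degrees=True)
        print("slide",d.round(2),"turn",w.round(1))
BIG=(.5069,-.2799,-.0911);SM=(.5283,-.114,-.156);BK=(.4873,.1043,-.0857)
def at(o,lx,ly,z,dpsi=0): # world target over object-local point, tool y along object x
    w=place(*o,[[lx,ly,z]])[0]; return (*w,o[2]+np.pi/2+dpsi)
E
python3 - <<'E'
from h import *
print(proj("top",place(*BIG,[[-.073,0,.106]])),un([620,436],345,222),proj("top",place(*SM,[[.06,0,.11]])),un([227,47],345,222))
go(at(BIG,-.073,0,.17),at(BIG,-.073,0,.075))
# scene-camera check of big/small rim corners & basket
print(proj("scene",place(*BIG,rect(.071,.056,.07))));print(proj("scene",place(*SM,rect(.058,.043,.076))));print(proj("scene",place(*BK,rect(.086,.071,.13))))
E
```

```text
[[470.6016 309.3457]] [468.6 308.8] [[390.5861 231.4736]] [390. 231.]
t 0.1 tcp [ 0.266  -0.5653  0.2308] rot [-3.1406  0.0001  0.4398] F [-0.3499  0.7351  1.0402] w 0.08503703348992822
slide [ 27.66 -19.25   6.1 ] turn [ -0.1  -0.  -59.6]
slide [ 27.66 -19.24  15.6 ] turn [ -0.1  -0.  -59.6]
[[188.762  295.2909]
 [119.5447 310.3169]
 [115.1549 257.2859]
 [177.2749 245.4825]]
[[273.6864 272.6948]
 [225.0267 280.9277]
 [216.5509 240.8724]
 [261.226  234.1146]]
[[393.4804 212.2832]
 [322.9312 226.2802]
 [294.0108 178.7819]
 [357.6639 168.0499]]
```

Call:
arm_command:
  gripper: [6,6,6,6,6]
  slide:
    - [4.6,-3.2,1]
    - [9.2,-6.4,2]
    - [13.8,-9.6,3]
    - [18.4,-12.8,4]
    - [23,-16,5]
  turn:
    - [0,0,-10]
    - [0,0,-20]
    - [0,0,-30]
    - [0,0,-40]
    - [0,0,-50]

```text
clock: 0.72
position: [0.4066, -0.3212, 0.181]
tool_rot: [3.142, -0.0, 1.318]
force: [0.2, -1.4, 0.7]
grip_width: 0.06
```

```bash
python3 - <<'E'
from h import *
go(at(BIG,-.073,0,.14),at(BIG,-.073,0,.075))
E
```

```text
t 0.725 tcp [ 0.4066 -0.3212  0.181 ] rot [ 3.1416 -0.      1.3181] F [ 0.1575 -1.4439  0.6661] w 0.06003658932568627
slide [5.33 1.47 4.1 ] turn [ 0.  -0.  -9.3]
slide [ 5.33  1.47 10.6 ] turn [ 0.  -0.  -9.3]
```

Call:
arm_command:
  gripper: [5,5,5,5,5]
  slide:
    - [5.3,1.5,2]
    - [5.3,1.5,4]
    - [5.3,1.5,6.5]
    - [5.3,1.5,9]
    - [5.3,1.5,10.6]
  turn:
    - [0,0,-9.3]
    - [0,0,-9.3]
    - [0,0,-9.3]
    - [0,0,-9.3]
    - [0,0,-9.3]

```text
clock: 1.35
position: [0.4337, -0.2752, 0.0741]
tool_rot: [-3.14, -0.001, 1.475]
force: [0.4, -0.1, 0.3]
grip_width: 0.0503
```

```bash
python3 - <<'E'
from h import *; import cv2
go(at(BIG,-.073,0,.075))
a=vision.grab_frame("scene")[190:340,60:300];b=vision.grab_frame("top")[222:345,345:545]
cv2.imwrite("pics/g1.png",cv2.convertScaleAbs(np.vstack([cv2.resize(a,(480,300)),cv2.resize(b,(480,295))]),alpha=1.5))
E
```

```text
t 1.35 tcp [ 0.4337 -0.2752  0.0741] rot [-3.1404 -0.0005  1.4748] F [ 0.4264 -0.0835  0.3474] w 0.050338097859005684
slide [ 0.2   0.03 -0.09] turn [-0.1 -0.  -0.3]
```

View pics/g1.png

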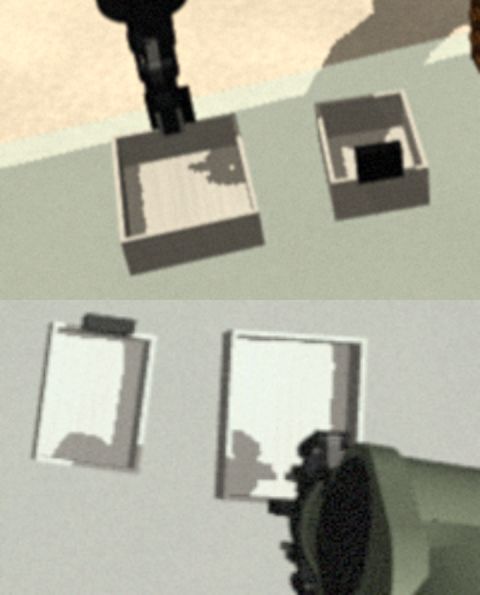

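The scene half shows the fingers straddling the bigger tray's grip at about (170,115). The small tray is undisturbed. Now I'll close.

Call:
arm_command:
  gripper: [0.5,0.5,0.5,0.5,0.5]
  slide:
    - [0,0,0]
    - [0,0,0]
    - [0,0,0]
    - [0,0,0]
    - [0,0,0]
  turn:
    - [0,0,0]
    - [0,0,0]
    - [0,0,0]
    - [0,0,0]
    - [0,0,0]
  force: 80

```text
clock: 2.08
position: [0.4351, -0.2758, 0.0763]
tool_rot: [3.139, 0.001, 1.475]
force: [1.3, -0.6, 7.4]
grip_width: 0.0107
```

Call:
arm_command:
  gripper: [0.5,0.5,0.5,0.5,0.5]
  slide:
    - [0,0,-0.5]
    - [0,0,-2]
    - [0,0,-4]
    - [0,0,-8]
    - [0,0,-13]
  turn:
    - [0,0,0]
    - [0,0,0]
    - [0,0,0]
    - [0,0,0]
    - [0,0,0]

```text
clock: 2.7
position: [0.4336, -0.2751, 0.2071]
tool_rot: [-3.141, -0.001, 1.475]
force: [0.7, -0.7, -0.2]
grip_width: 0.0111
```

```bash
python3 - <<'E'
from h import *
go(at(BK,-.073,0,.205),at(BK,-.073,0,.09))
E
```

```text
t 2.7 tcp [ 0.4336 -0.2751  0.2071] rot [-3.1407 -0.0006  1.475 ] F [ 0.6656 -0.6935 -0.2367] w 0.011149532459840215
slide [38.2  -5.58  0.24] turn [-0.  -0.  -0.6]
slide [38.19 -5.57 11.74] turn [-0.  -0.  -0.6]
```

Call:
arm_command:
  gripper: [0.5,0.5,0.5,0.5,0.5]
  slide:
    - [2,0,0]
    - [6,-1,0]
    - [11,-2,0]
    - [16,-3,0]
    - [20,-3.5,0]
  turn:
    - [0,0,0]
    - [0,0,0]
    - [0,0,0]
    - [0,0,0]
    - [0,0,0]

```text
clock: 3.32
position: [0.4179, -0.0713, 0.2063]
tool_rot: [3.141, 0.0, 1.475]
force: [0.4, -0.3, -0.6]
grip_width: 0.011
```

Call:
arm_command:
  gripper: [0.5,0.5,0.5,0.5,0.5]
  slide:
    - [4.5,-0.6,0]
    - [9.5,-1.2,0]
    - [14,-1.8,0]
    - [17,-2.1,0]
    - [18.2,-2.1,0]
  turn:
    - [0,0,0]
    - [0,0,0]
    - [0,0,0]
    - [0,0,0]
    - [0,0,-0.6]

```text
clock: 3.95
position: [0.4149, 0.1116, 0.2061]
tool_rot: [3.141, -0.0, 1.488]
force: [0.3, -1.3, -1.9]
grip_width: 0.0111
```

```bash
python3 - <<'E'
from h import *; import cv2
go(at(BK,-.073,0,.15),at(BK,-.073,0,.08))
a=vision.grab_frame("scene")[80:280,240:440];b=vision.grab_frame("top")[185:345,170:350]
cv2.imwrite("pics/g2.png",cv2.convertScaleAbs(np.hstack([cv2.resize(a,(400,400)),cv2.resize(b,(400,356))[:,:],])if 0 else np.hstack([cv2.resize(a,(400,400)),cv2.resize(b,(400,400))]),alpha=1.8))
E
```

```text
t 3.95 tcp [0.4149 0.1116 0.2061] rot [ 3.1408 -0.0002  1.4877] F [ 0.2648 -1.3127 -1.8908] w 0.01109590327687849
slide [-0.11 -0.02  5.61] turn [ 0.  -0.   0.2]
slide [-0.11 -0.03 12.61] turn [ 0.  -0.   0.2]
```

View pics/g2.png

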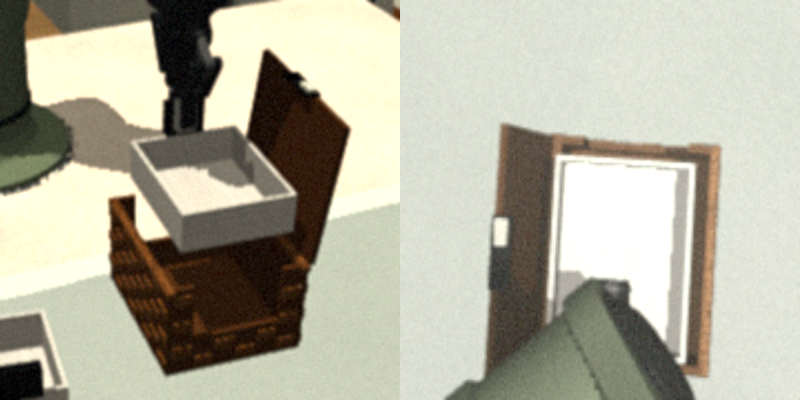

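Left half: the tray hangs level over the basket. Right half: rim corners at about (557,157), (694,163) and (687,362). I'll fit its pose from those.

```bash
python3 - <<'E'
from h import *
px=np.array([(557,157),(694,163),(687,362)])
f=np.c_[170+(px[:,0]-400+.5)/400*180-.5,185+(px[:,1]+.5)/400*160-.5]
for z in(.195,.2):
    p,r=fit("top",f,rect(.071,.056,z)[:3],[.5,.1,-.09]);print(p,np.abs(r).max())
    d=p[:2]-BK[:2];c,s=np.cos(BK[2]),np.sin(BK[2]);print("local err",c*d[0]+s*d[1],-s*d[0]+c*d[1],p[2]-BK[2])
E
```

```text
[ 0.4861  0.1075 -0.0639] 0.4660101190791863
local err -0.0014262970821923352 0.003043803641687263 0.021809010859572237
[ 0.4862  0.1072 -0.0639] 0.6511384603345789
local err -0.001340704090217781 0.0028116813481901676 0.021817572702869076
```

Call:
arm_command:
  gripper: [0.5,0.5,0.5,0.5,0.5]
  slide:
    - [-0.2,0.1,0.5]
    - [-0.2,0.1,2.5]
    - [-0.2,0.1,4.5]
    - [-0.2,0.1,6.5]
    - [-0.2,0.1,8.5]
  turn:
    - [0,0,0.9]
    - [0,0,0.9]
    - [0,0,0.9]
    - [0,0,0.9]
    - [0,0,0.9]

```text
clock: 4.68
position: [0.4159, 0.1065, 0.1194]
tool_rot: [-3.141, 0.001, 1.467]
force: [-0.1, 0.1, -1.9]
grip_width: 0.0108
```

Call:
arm_command:
  gripper: [0.5,0.5,0.5,0.5,0.5]
  slide:
    - [0,0,1.5]
    - [0,0,2.8]
    - [0,0,3.4]
    - [0,0,3.7]
    - [0,0,3.7]
  turn:
    - [0,0,0]
    - [0,0,0]
    - [0,0,0]
    - [0,0,0]
    - [0,0,0]

```text
clock: 5.3
position: [0.416, 0.1081, 0.0834]
tool_rot: [3.141, -0.0, 1.469]
force: [-0.0, 0.8, -1.5]
grip_width: 0.011
```

Call:
arm_command:
  gripper: [0.5,0.5,0.5]
  slide:
    - [0,0,0.2]
    - [0,0,0.3]
    - [0,0,0.3]
  turn:
    - [0,0,0]
    - [0,0,0]
    - [0,0,0]

```text
clock: 5.68
position: [0.4162, 0.1082, 0.0813]
tool_rot: [3.14, 0.0, 1.47]
force: [-6.7, -1.6, 28.3]
grip_width: 0.0106
```

Call:
arm_command:
  gripper: [0.5,0.5]
  slide:
    - [0,0,0.1]
    - [0,0,0.1]
  turn:
    - [0,0,0]
    - [0,0,0]

```text
clock: 5.92
position: [0.4163, 0.1082, 0.0812]
tool_rot: [3.139, 0.001, 1.469]
force: [-15.7, -5.0, 64.1]
grip_width: 0.0111
```

```bash
python3 - <<'E'
from h import *; import cv2
go(at(BK,-.073,0,.08))
a=vision.grab_frame("scene")[80:280,240:440];b=vision.grab_frame("top")[185:345,170:350]
cv2.imwrite("pics/g3.png",cv2.convertScaleAbs(np.hstack([cv2.resize(a,(400,400)),cv2.resize(b,(400,400))]),alpha=1.8))
E
```

```text
t 5.925 tcp [0.4163 0.1082 0.0812] rot [3.1392 0.0006 1.4694] F [-15.694   -5.0277  64.0725] w 0.011130980381780873
slide [ 0.22 -0.2   0.12] turn [ 0.1  0.  -0.9]
```

View pics/g3.png

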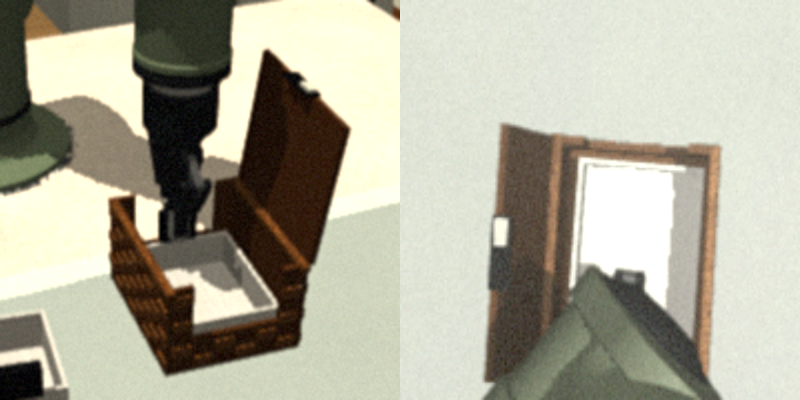

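The tray is on the floor; contact came at TCP z≈0.081 with 64 N, so I'll ease up before releasing.

Call:
arm_command:
  gripper: [0.5,0.5,3,3,3]
  slide:
    - [0,0,-0.2]
    - [0,0,-0.2]
    - [0,0,-0.2]
    - [0,0,-0.2]
    - [0,0,-0.2]
  turn:
    - [0,0,0]
    - [0,0,0]
    - [0,0,0]
    - [0,0,0]
    - [0,0,0]

```text
clock: 6.65
position: [0.4158, 0.1081, 0.0812]
tool_rot: [-3.141, -0.0, 1.469]
force: [-1.3, -0.3, 0.2]
grip_width: 0.03
```

Call:
arm_command:
  gripper: [4,4,4,4,4]
  slide:
    - [0,0,-1]
    - [0,0,-3]
    - [0,0,-7]
    - [0,0,-11]
    - [0,0,-14]
  turn:
    - [0,0,0]
    - [0,0,0]
    - [0,0,0]
    - [0,0,0]
    - [0,0,0]

```text
clock: 7.28
position: [0.4158, 0.1083, 0.2235]
tool_rot: [3.14, -0.001, 1.47]
force: [0.9, 0.3, -0.5]
grip_width: 0.0399
```

```bash
python3 - <<'E'
from h import *
go(at(SM,.06,0,.18),at(SM,.06,0,.083))
E
```

```text
t 7.275 tcp [0.4158 0.1083 0.2235] rot [ 3.1404 -0.0006  1.4697] F [ 0.9104  0.3386 -0.4845] w 0.039921545734453875
slide [-21.31  19.42   4.36] turn [ 0.1 -0.   3.1]
slide [-21.32  19.41  14.06] turn [ 0.1 -0.   3.1]
```

Call:
arm_command:
  gripper: [5,5,5,5,5]
  slide:
    - [-3.5,3.2,0]
    - [-8,7.3,1]
    - [-12.5,11.4,2]
    - [-17,15.5,3]
    - [-21.3,19.4,4.4]
  turn:
    - [0,0,1]
    - [0,0,2]
    - [0,0,3]
    - [0,0,3.1]
    - [0,0,3.1]

```text
clock: 7.9
position: [0.5884, -0.1253, 0.1779]
tool_rot: [3.141, -0.0, 1.415]
force: [0.5, 0.4, 0.3]
grip_width: 0.0496
```

```bash
python3 - <<'E'
from h import *; import cv2
go(at(SM,.06,0,.13),at(SM,.06,0,.082))
a=vision.grab_frame("top")
cv2.imwrite("pics/g4.png",cv2.resize(cv2.convertScaleAbs(a[215:345,200:420],alpha=1.8),None,fx=3.6,fy=3.6,interpolation=cv2.INTER_CUBIC))
E
```

```text
t 7.9 tcp [ 0.5884 -0.1253  0.1779] rot [ 3.1407 -0.0004  1.4153] F [0.5108 0.425  0.3228] w 0.049649978694354564
slide [ 0.18 -0.11  4.79] turn [ 0.1 -0.   0. ]
slide [ 0.17 -0.12  9.59] turn [ 0.1 -0.   0. ]
```

View pics/g4.png

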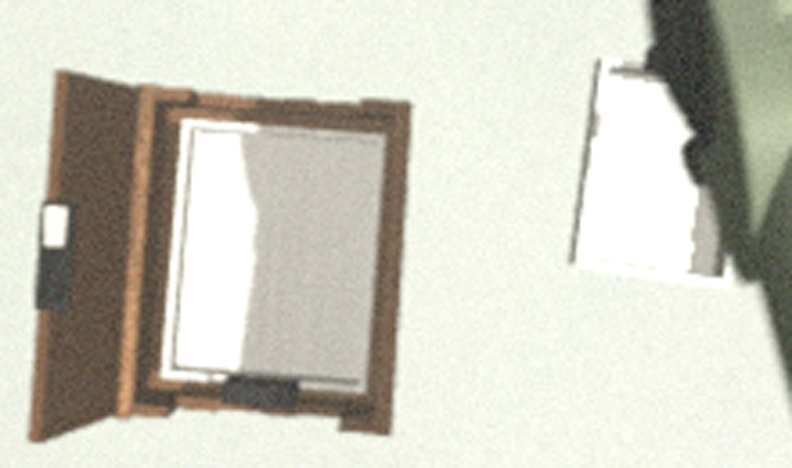

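The bigger tray sits flat in the basket, rim corners at about (182,118), (388,132), (366,392) and (162,378). I'll fit it, then grasp the small tray.

```bash
python3 - <<'E'
from h import *
p,r=fit("top",un([(182,118),(388,132),(366,392),(162,378)],200,215,3.6),rect(.071,.056,.075),[.49,.1,-.09]);print(p,np.abs(r).max(),p-np.array(BK))
E
```

```text
[ 0.4879  0.1023 -0.0965] 0.6592473353129549 [ 0.0006 -0.002  -0.0108]
```

Call:
arm_command:
  gripper: [5,5,5,5,5]
  slide:
    - [0.2,-0.1,2]
    - [0.2,-0.1,4.5]
    - [0.2,-0.1,7]
    - [0.2,-0.1,8.5]
    - [0.2,-0.1,9.5]
  turn:
    - [0,0,0]
    - [0,0,0]
    - [0,0,0]
    - [0,0,0]
    - [0,0,0]

```text
clock: 8.57
position: [0.5867, -0.1212, 0.0822]
tool_rot: [-3.142, -0.0, 1.415]
force: [-0.0, -0.1, -0.5]
grip_width: 0.0497
```

Call:
arm_command:
  gripper: [0.5,0.5,0.5,0.5,0.5]
  slide:
    - [0,0,0]
    - [0,0,0]
    - [0,0,0]
    - [0,0,0]
    - [0,0,0]
  turn:
    - [0,0,0]
    - [0,0,0]
    - [0,0,0]
    - [0,0,0]
    - [0,0,0]
  force: 80

```text
clock: 9.2
position: [0.5873, -0.1214, 0.0833]
tool_rot: [3.14, 0.0, 1.415]
force: [-0.3, 0.5, 7.1]
grip_width: 0.0105
```

Call:
arm_command:
  gripper: [0.5,0.5,0.5,0.5,0.5]
  slide:
    - [0,0,-0.5]
    - [0,0,-2]
    - [0,0,-5]
    - [0,0,-9]
    - [0,0,-13]
  turn:
    - [0,0,0]
    - [0,0,0]
    - [0,0,0]
    - [0,0,0]
    - [0,0,0]

```text
clock: 9.82
position: [0.5865, -0.1212, 0.2146]
tool_rot: [3.141, -0.0, 1.415]
force: [-0.6, -0.3, -0.7]
grip_width: 0.0103
```

```bash
echo 'BB=(.4879,.1023,-.0965)'>>h.py; python3 - <<'E'
from h import *
go(at(BB,.06,0,.212))
E
```

```text
t 9.825 tcp [ 0.5865 -0.1212  0.2146] rot [ 3.1411 -0.0002  1.4155] F [-0.563  -0.3152 -0.6937] w 0.010326644993371015
slide [20.91 -7.21  0.26] turn [ 0.  -0.  -3.4]
```

Call:
arm_command:
  gripper: [0.5,0.5,0.5,0.5,0.5]
  slide:
    - [3,-1,0]
    - [8,-2.7,0]
    - [13.5,-4.6,0]
    - [18,-6.2,0]
    - [20.9,-7.2,0]
  turn:
    - [0,0,-0.5]
    - [0,0,-1.5]
    - [0,0,-2.5]
    - [0,0,-3.4]
    - [0,0,-3.4]

```text
clock: 10.45
position: [0.5472, 0.0988, 0.2135]
tool_rot: [3.141, -0.001, 1.477]
force: [0.1, -0.3, -0.1]
grip_width: 0.0103
```

```bash
python3 - <<'E'
from h import *; import cv2
go(at(BB,.06,0,.212))
a=vision.grab_frame("scene")[80:280,240:440];b=vision.grab_frame("top")[185:345,170:350]
cv2.imwrite("pics/g5.png",cv2.convertScaleAbs(np.hstack([cv2.resize(a,(400,400)),cv2.resize(b,(400,400))]),alpha=1.8))
E
```

```text
t 10.45 tcp [0.5472 0.0988 0.2135] rot [ 3.1408 -0.0006  1.4771] F [ 0.0998 -0.2939 -0.102 ] w 0.010299960334382666
slide [-0.23  0.06  0.15] turn [ 0.  -0.   0.2]
```

View pics/g5.png

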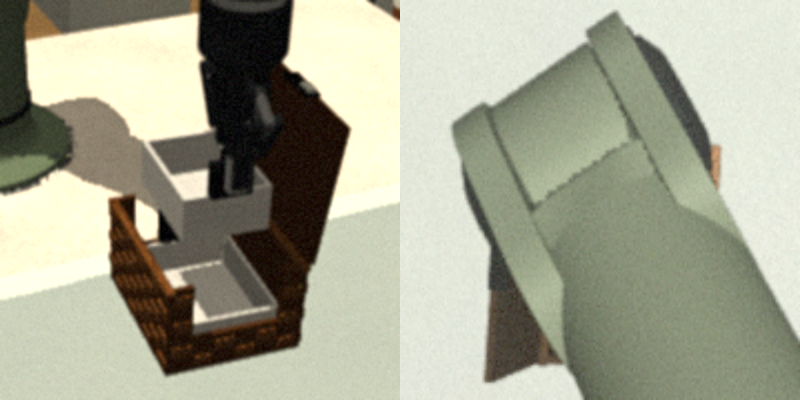

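Scene half: small tray level above the big one, rim corners at about (270,183), (184,212) and (146,143). Top view is occluded by the arm. I'll compare the scene corners with the prediction.

```bash
python3 - <<'E'
from h import *; import cv2
a=cv2.imread("pics/g5.png")
f=lambda P:((proj("scene",P)-[240,80]+.5)*2-.5)
print("small pred",f(place(*BB,rect(.058,.043,.2065)))); print("big pred",f(place(*BB,rect(.071,.056,.075))));print("big inner",f(place(*BB,rect(.067,.052,.075))));print("bask",f(place(*BK,rect(.086,.071,.13))))
cv2.imwrite("pics/g5z.png",cv2.resize(a[110:350,90:330],(600,600),interpolation=cv2.INTER_CUBIC))
E
```

```text
small pred [[273.2848 186.093 ]
 [184.726  200.8439]
 [143.0969 140.4641]
 [225.3603 128.2771]]
big pred [[278.9733 306.6299]
 [171.5966 328.2226]
 [125.8684 248.0956]
 [224.626  230.6387]]
big inner [[273.5761 305.0243]
 [174.1162 324.9491]
 [130.6677 249.5016]
 [222.577  233.1987]]
bask [[307.4608 265.0664]
 [166.3625 293.0605]
 [108.5216 198.0638]
 [235.8279 176.5998]]
```

View pics/g5z.png

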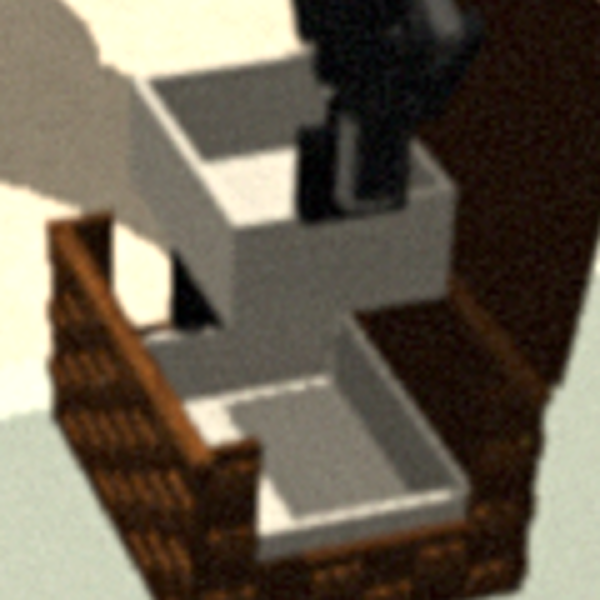

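Small and big both match the prediction within about 2 mm. Descending.

Call:
arm_command:
  gripper: [0.5,0.5,0.5,0.5,0.5]
  slide:
    - [-0.1,0,1]
    - [-0.1,0,3]
    - [-0.1,0,5]
    - [-0.1,0,7]
    - [-0.1,0,8.5]
  turn:
    - [0,0,-0.5]
    - [0,0,-0.5]
    - [0,0,-0.5]
    - [0,0,-0.5]
    - [0,0,-0.5]

```text
clock: 11.18
position: [0.5476, 0.094, 0.1262]
tool_rot: [-3.141, 0.001, 1.482]
force: [-0.3, 0.9, -0.8]
grip_width: 0.0108
```

Call:
arm_command:
  gripper: [0.5,0.5,0.5,0.5,0.5]
  slide:
    - [0,0,1]
    - [0,0,2]
    - [0,0,2.8]
    - [0,0,3.2]
    - [0,0,3.2]
  turn:
    - [0,0,0]
    - [0,0,0]
    - [0,0,0]
    - [0,0,0]
    - [0,0,0]

```text
clock: 11.8
position: [0.5478, 0.0954, 0.0952]
tool_rot: [-3.142, 0.0, 1.484]
force: [0.2, -0.3, -0.4]
grip_width: 0.0104
```

Call:
arm_command:
  gripper: [0.5,0.5,0.5]
  slide:
    - [0,0,0.1]
    - [0,0,0.2]
    - [0,0,0.2]
  turn:
    - [0,0,0]
    - [0,0,0]
    - [0,0,0]

```text
clock: 12.18
position: [0.5478, 0.0953, 0.0934]
tool_rot: [3.142, -0.0, 1.483]
force: [-0.3, 0.8, -1.1]
grip_width: 0.0107
```

Call:
arm_command:
  gripper: [0.5,0.5]
  slide:
    - [0,0,0.15]
    - [0,0,0.15]
  turn:
    - [0,0,0]
    - [0,0,0]

```text
clock: 12.42
position: [0.548, 0.0954, 0.0923]
tool_rot: [3.141, -0.0, 1.483]
force: [-2.1, -1.5, 8.2]
grip_width: 0.0108
```

Call:
arm_command:
  gripper: [3,3,3]
  slide:
    - [0,0,0]
    - [0,0,0]
    - [0,0,0]
  turn:
    - [0,0,0]
    - [0,0,0]
    - [0,0,0]

```text
clock: 12.8
position: [0.5477, 0.0953, 0.0917]
tool_rot: [-3.141, -0.0, 1.483]
force: [-0.9, 1.1, -0.3]
grip_width: 0.03
```

Call:
arm_command:
  gripper: [3,3,3,3,3]
  slide:
    - [0,0,-1]
    - [0,0,-3]
    - [0,0,-8]
    - [0,0,-14]
    - [0,0,-20]
  turn:
    - [0,0,0]
    - [0,0,0]
    - [0,0,0]
    - [0,0,0]
    - [0,0,0]

```text
clock: 13.42
position: [0.5473, 0.0954, 0.2945]
tool_rot: [3.141, -0.0, 1.484]
force: [1.3, -0.1, 0.5]
grip_width: 0.03
```

Call:
arm_command:
  gripper: [0,0,0,0,0]
  slide:
    - [0,5,-3]
    - [0,7,-4]
    - [0,7,-4]
    - [0,7,-4]
    - [0,7,-4]
  turn:
    - [0,0,0]
    - [0,0,0]
    - [0,0,0]
    - [0,0,0]
    - [0,0,0]

```text
clock: 14.05
position: [0.6168, 0.0893, 0.3317]
tool_rot: [-3.141, 0.0, 1.484]
force: [-0.6, 0.1, -0.0]
grip_width: -0.0004
```

```bash
python3 - <<'E'
from h import *; import cv2
a=vision.grab_frame("scene")[80:280,240:440];b=vision.grab_frame("top")[185:345,170:350]
cv2.imwrite("pics/g6.png",cv2.convertScaleAbs(np.hstack([cv2.resize(a,(400,400)),cv2.resize(b,(400,400))]),alpha=1.8))
go(at(BK,0,.20,.33),at(BK,0,.20,.20))
for t in (1.73,1.4,1.1,.8,.5,.25,.1,0):
  d=.11; off=.006+.012
  y=.071-d*np.cos(t)+off*np.sin(t); z=.13+d*np.sin(t)+off*np.cos(t); print(t,y,z)
E
```

```text
t 14.15 tcp [0.617  0.0893 0.3318] rot [-3.1414  0.0002  1.4838] F [ 0.1748  0.2097 -0.9456] w 0.0002283872893709454
slide [ 20.37 -13.08   0.18] turn [-0.   0.  -0.1]
slide [ 20.37 -13.08  13.18] turn [-0.   0.  -0.1]
1.73 0.10621088918547465 0.23575534635548326
1.4 0.07004170942076576 0.24145887887093498
1.1 0.037146159124292324 0.23619753979241828
0.8 0.007274671608003207 0.22144989076719648
0.5 -0.01690442211306535 0.19853329536048905
0.25 -0.031127095121589517 0.17465485910878914
0.1 -0.03665345668093994 0.15889175080615556
0 -0.03900000000000001 0.14800000000000002
```

View pics/g6.png

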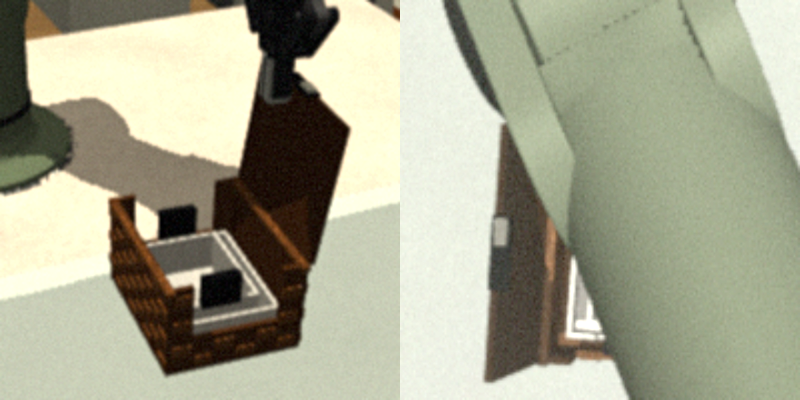

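Both trays are nested: the big grip is at (177,222), the small grip opposite at (220,288), and the rims are parallel. Now I'll go over to the lid's outer side.

Call:
arm_command:
  gripper: [0,0,0,0,0]
  slide:
    - [3.5,-3.5,0]
    - [7,-7,0]
    - [11,-11,0]
    - [14.5,-14,0]
    - [17.5,-15,0]
  turn:
    - [0,0,0]
    - [0,0,0]
    - [0,0,0]
    - [0,0,0]
    - [0,0,0]

```text
clock: 14.78
position: [0.4816, 0.2781, 0.3324]
tool_rot: [3.141, -0.0, 1.485]
force: [0.3, -0.8, -0.5]
grip_width: -0.0
```

```bash
python3 - <<'E'
from h import *
go(at(BK,-.02,.17,.235),at(BK,-.02,.115,.235))
E
```

```text
t 14.775 tcp [0.4816 0.2781 0.3324] rot [ 3.1409 -0.      1.4852] F [ 0.3036 -0.7575 -0.4949] w -1.9181491560396674e-05
slide [-0.27  0.05  9.74] turn [ 0. -0.  0.]
slide [-5.77  0.05  9.74] turn [ 0. -0.  0.]
```

Call:
arm_command:
  gripper: [0,0,0,0,0]
  slide:
    - [-0.2,0,3]
    - [-0.2,0,6]
    - [-0.2,0,9.7]
    - [-3,0,10]
    - [-6,0,10.3]
  turn:
    - [0,0,0]
    - [0,0,0]
    - [0,0,0]
    - [0,0,0]
    - [0,0,0]

```text
clock: 15.4
position: [0.4775, 0.2163, 0.2283]
tool_rot: [-3.141, 0.0, 1.484]
force: [-0.2, 0.0, 0.3]
grip_width: -0.0001
```

Call:
arm_command:
  gripper: [0,0,0,0,0]
  slide:
    - [-1,0,0.1]
    - [-2,0,0.1]
    - [-3,0,0.1]
    - [-4.2,0,0.1]
    - [-4.2,0,0.1]
  turn:
    - [0,0,0]
    - [0,0,0]
    - [0,0,0]
    - [0,0,0]
    - [0,0,0]

```text
clock: 16.02
position: [0.4744, 0.1741, 0.2278]
tool_rot: [-3.141, 0.001, 1.482]
force: [0.6, 0.6, 0.7]
grip_width: -0.0
```

```bash
python3 - <<'E'
from h import *
go(at(BK,-.02,.071,.23),at(BK,-.02,.042,.222),at(BK,-.02,.0166,.206),at(BK,-.02,-.003,.183),at(BK,-.02,-.0134,.1605),at(BK,-.02,-.018,.136))
E
```

```text
t 16.025 tcp [0.4744 0.1741 0.2278] rot [-3.1415  0.0006  1.4824] F [0.621  0.6403 0.6563] w -3.085020227402294e-05
slide [ 0.26 -0.12 -0.22] turn [-0.   0.  -0.2]
slide [-2.64 -0.11  0.58] turn [-0.   0.  -0.2]
slide [-5.18 -0.1   2.18] turn [-0.   0.  -0.2]
slide [-7.14 -0.1   4.48] turn [-0.   0.  -0.2]
slide [-8.18 -0.09  6.73] turn [-0.   0.  -0.2]
slide [-8.64 -0.09  9.18] turn [-0.   0.  -0.2]
```

Call:
arm_command:
  gripper: [0,0,0,0,0]
  slide:
    - [-1.3,0,0.2]
    - [-2.6,0,0.6]
    - [-4,0,1.3]
    - [-5.2,0,2.2]
    - [-6.2,0,3.2]
  turn:
    - [0,0,0]
    - [0,0,0]
    - [0,0,0]
    - [0,0,0]
    - [0,0,0]

```text
clock: 16.65
position: [0.469, 0.1121, 0.1951]
tool_rot: [3.141, 0.0, 1.483]
force: [0.8, 0.6, 1.8]
grip_width: 0.0
```

Call:
arm_command:
  gripper: [0,0,0,0,0]
  slide:
    - [-0.9,0,1.3]
    - [-1.5,0,2.4]
    - [-2,0,3.5]
    - [-2.2,0,4.5]
    - [-2.4,0,5.3]
  turn:
    - [0,0,0]
    - [0,0,0]
    - [0,0,0]
    - [0,0,0]
    - [0,0,0]

```text
clock: 17.27
position: [0.4668, 0.0896, 0.1421]
tool_rot: [-3.141, -0.0, 1.484]
force: [0.3, 1.4, 2.0]
grip_width: 0.0
```

```bash
python3 - <<'E'
from h import *; import cv2
go(at(BK,-.02,-.018,.136))
a=vision.grab_frame("scene")[80:280,240:440];b=vision.grab_frame("top")[185:345,170:350]
cv2.imwrite("pics/g7.png",cv2.convertScaleAbs(np.hstack([cv2.resize(a,(400,400)),cv2.resize(b,(400,400))]),alpha=1.8))
E
```

```text
t 17.275 tcp [0.4668 0.0896 0.1421] rot [-3.1413 -0.0002  1.4839] F [0.2993 1.3961 1.9799] w 2.6871776038368737e-06
slide [-0.16 -0.09  0.61] turn [-0.  -0.  -0.1]
```

Force of about 2 N matches lid contact. Pressing down in small steps until it stops.

Call:
arm_command:
  gripper: [0,0,0,0]
  slide:
    - [0,0,0.2]
    - [0,0,0.4]
    - [0,0,0.5]
    - [0,0,0.5]
  turn:
    - [0,0,0]
    - [0,0,0]
    - [0,0,0]
    - [0,0,0]

```text
clock: 17.88
position: [0.467, 0.0894, 0.1378]
tool_rot: [3.141, -0.0, 1.483]
force: [0.1, 0.6, -0.1]
grip_width: 0.0
```

Call:
arm_command:
  gripper: [0,0]
  slide:
    - [0,0,0.1]
    - [0,0,0.15]
  turn:
    - [0,0,0]
    - [0,0,0]

```text
clock: 18.12
position: [0.467, 0.0894, 0.1363]
tool_rot: [3.141, -0.0, 1.483]
force: [-0.8, -1.8, 1.4]
grip_width: -0.0
```

Call:
arm_command:
  gripper: [0,0]
  slide:
    - [0,0,0.05]
    - [0,0,0.1]
  turn:
    - [0,0,0]
    - [0,0,0]

```text
clock: 18.38
position: [0.4671, 0.0893, 0.1358]
tool_rot: [3.141, 0.0, 1.483]
force: [-4.8, -3.0, 22.9]
grip_width: -0.0001
```

It met a stop at z≈0.136 (lid top when shut) with 23 N. Retreating for the final check.

Call:
arm_command:
  gripper: [0,0,0,0,0]
  slide:
    - [0,0,-2]
    - [0,0,-6]
    - [0,0,-11]
    - [-5,0,-15]
    - [-10,0,-16]
  turn:
    - [0,0,0]
    - [0,0,0]
    - [0,0,0]
    - [0,0,0]
    - [0,0,0]

```text
clock: 19.0
position: [0.4587, -0.011, 0.2975]
tool_rot: [3.138, -0.0, 1.485]
force: [1.3, -0.3, -1.1]
grip_width: -0.0002
```

Call:
arm_command:
  gripper: [0,0,0,0,0]
  slide:
    - [-5,0,0]
    - [-10,0,0]
    - [-15,0,0]
    - [-20,0,0]
    - [-22,0,0]
  turn:
    - [0,0,0]
    - [0,0,0]
    - [0,0,0]
    - [0,0,0]
    - [0,0,0]

```text
clock: 19.62
position: [0.4382, -0.2321, 0.295]
tool_rot: [-3.141, 0.0, 1.48]
force: [0.4, 0.3, -0.6]
grip_width: -0.0004
```

```bash
python3 - <<'E'
from h import *; import cv2
go(at(BK,-.02,-.018,.136))
f=vision.grab_frame("scene");T=vision.grab_frame("top")
a=f[130:290,270:430];b=T[125:345,75:450]
cv2.imwrite("pics/g8.png",cv2.convertScaleAbs(np.hstack([cv2.resize(a,(400,400),interpolation=cv2.INTER_CUBIC),cv2.resize(b,(400,400*220//375+0)).copy() if 0 else cv2.resize(T[215:345,190:320],(400,400),interpolation=cv2.INTER_CUBIC)]),alpha=1.8))
# other items unchanged? difference with first picture
T0=cv2.imread("pics/top0.png")
for n,(x0,x1,y0,y1) in dict(bottle=(85,170,155,210),pin1=(212,235,132,185),pin2=(298,322,135,188),coaster=(385,442,132,190)).items():
    print(n,cv2.absdiff(T[y0:y1,x0:x1],T0[y0:y1,x0:x1]).mean())
for t in (0,.05):
  y=.071-.142*np.cos(t)-.006*np.sin(-t); 
  P=place(*BK,[[.086,.071-.142*np.cos(t)+.006*np.sin(t),.13+.142*np.sin(t)+.006*np.cos(t)],[-.086,.071-.142*np.cos(t)+.006*np.sin(t),.13+.142*np.sin(t)+.006*np.cos(t)]])
  print(t,"scene",(proj("scene",P)-[270,130]+.5)*2.5-.5,"top",(proj("top",P)-[190,215]+.5)*400/130-.5+[400,0])
E
```

```text
t 19.625 tcp [ 0.4382 -0.2321  0.295 ] rot [-3.1412  0.0003  1.4805] F [ 0.399   0.3213 -0.5652] w -0.0004114391180128103
slide [32.14 -0.13 15.9 ] turn [-0.   0.  -0.3]
bottle 3.634795008912656
pin1 3.2097347552638773
pin2 3.272798742138365
coaster 3.241883444242791
0 scene [[133.2946 234.779 ]
 [ 60.7207 116.4067]] top [[781.3631  88.3527]
 [763.649  370.4085]]
0.05 scene [[134.1754 226.7075]
 [ 61.2126 108.8167]] top [[780.6559  87.8498]
 [762.8256 371.6477]]
```

View pics/g8.png

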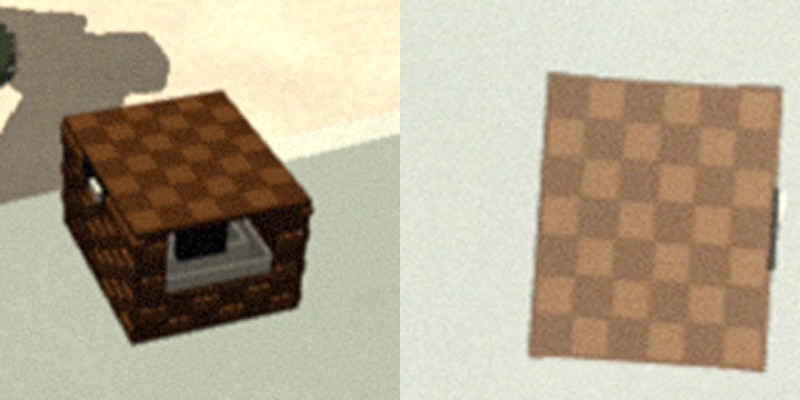

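The lid's free corners are at (133,235) and (62,119), matching the shut prediction. The other objects' image areas show only noise-level differences.

```bash
python3 -c "
from workcell import job_done
print(job_done())"
```

```text
the job is handed in; nothing more can be done
None
```

The job is handed in after about 20 s of robot time. The bigger tray is on the basket floor, the smaller tray is nested inside it with its grip at the opposite end, and the lid is folded shut.

**Checks that passed:**
- **Bigger tray:** it sat about 2 mm off the basket's centre.
- **Smaller tray:** it touched down at the predicted height, and the two rims looked parallel in the scene view. I did not re-measure its exact position in the bigger tray.
- **Lid:** it met a firm stop at z ≈ 0.136 m. Its free corners are within about 1 px of the shut position at one end and 3–4 enlarged px (about 1.5 camera px) at the other, on the shut side.
- **Bottle, coaster and clothespins:** the top picture shows no visible change from the start.

**One blemish:** the force reached 64 N when I pressed the bigger tray down after it touched the basket floor. That is below the 120 N wrist limit. The load went through the fingers and tray rather than the gripper body, but I had no separate reading of body contact.

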